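# Find and release the latched mode key

## Robot

A 7-joint arm with a two-finger parallel gripper is mounted at the origin on a cart in front of the work surface, level with it; the furniture and walls round the work are solid. World frame = base frame: x ahead of the robot, y to its left, z up, the work surface at z = 0. Lengths are in m, angles in rad, forces in N, time in s.
With the tool pointing down it reaches from about 0.4 to 0.875 m from the base axis. Payload 19.3 kg.
Tool frame: the origin (TCP) lies on the mounting face of the last link; the fingertips stand 173 mm ahead of it and the grasp point (between the pads) lies 155 mm ahead of it (bot.grip_point_offset is the distance from the TCP to the grasp point, in m); z points along the fingers, y is the line along which they close (so a half turn about z gives the same grasp; the last joint's range is limited). The gripper opens to 85 mm and grips with 20 to 120 N. Pads are 22 mm wide; open, the fingers measure 114 mm over their backs; the gripper's body (76 mm by 85 mm) begins 54 mm behind the grasp point. The pads swing forward as they close: fully open they stand 13 mm farther back than shut.
Start: joints at [-1.231, 0.521, -0.036, 1.599, 0.021, 1.021, -0.113], TCP at [0.249, 0.573, 0.405] pointing down, gripper open.
Joint ranges: [-2.91, 2.91], [-0.3, 2.13], [-1.5, 1.42], [0.17, 2.43], [-1.26, 4.41], [0.16, 1.93], [-2.52, 2.52]. Speed limits (rad/s): [1.89, 1.89, 2.39, 2.39, 3.01, 3.01, 3.01].

## Interface

Orientations are given as [roll, pitch, yaw] about the fixed x, y, z axes, in that order (R = Rz(yaw) Ry(pitch) Rx(roll)).
In Python, from workcell import bot gives the robot as it stands.
- The arm moves only by the tool arm_command, never from a script. Its argument "deltas" is a list of rows, each a list of 3 entries, a list of its own where there are three numbers: the shift along the tool's x, y, z in cm, then the turn, a rotation vector about the tool's x, y, z in rad, then the finger opening in cm, from 0 to 8.54. In form: [[[tx, ty, tz], [rx, ry, rz], claw], ...]. A call has 1 to 20 rows; each row shifts and turns the commanded pose from where the row before left it, along the tool's axes as they then stand; what a row does not reach is not made up. A row lasts 1/10 s, in which the tool goes at most 50 mm and 8.59 degrees, less where a joint would pass 70% of its speed; a pose out of reach is approached as far as the arm can. A call with a gripper value outside its range is refused whole. The fingers move at their own pace and stop on an object; "newtons" is the grip in N (left out, the last holds). Time passes only in rows, so rows that do not move let the fingers close. It gives the time, the measured TCP pose, the force, the opening and the grip force at its end, in the units of the state.
- bot.observe(): the state, without advancing time (a new reading comes with each control period).
- bot.grab_frame(name): name is "side" or "top" or "wrist"; returns a dict with "frame" (400x640x3 uint8, red, green, blue), "K" (3x3 intrinsics, pixels), "k1" (the pictures are not rectified: a ray, as slopes to the right and down, at radius r is drawn at 1 + k1 r^2 times it, then the intrinsics apply), "rvec" (rotation vector, rad) and "tvec" (3), from world to camera coordinates, as OpenCV has them; the wrist camera has in their place "T_tool_cam" (4x4, takes a point from camera to tool coordinates, whose origin is the TCP and whose axes are the flange's). Camera axes: x right, y down, z forward; pixel columns grow to the right and rows downward; lengths in m; the calibration is good to about 2 mm. A picture is of the moment at which its call begins: read the wrist's pose just before it. There is no depth.
- bot.job_done(): hands the job in; it is judged then, once.
Trained networks look in a picture, given as the dict that the camera call returned (one of the last four; its "shot" number tells which), for a name from the list of things; names that differ only in an ending like _2 or _b are one class to them, and where a whole thing is asked for, a point or a joint stands for the part that bears it (a point fixed in the world has none). Each returns a list of dicts, best first, with "p" (0 to 1); they miss things now and then, are a little off and sometimes report something else, mostly with a low value. They report only what shows in the picture. A call takes as long as a camera call.
- bot.find_in(name, picture): "rect" ([left, top, width, height] in pixels, round what is visible of it).
- bot.mark_of(name, picture): "at" ([column, row] in pixels: a listed point, or the origin of a listed thing).
The state is a dict: "clock": time; "qpos": joint angles; "qd": joint speeds; "joint_efforts": joint torques, N m; "position": TCP position; "tool_rot": TCP orientation; "force": force on the tool from outside, world axes, zero at the start; "moment": the same for the moment, N m; "grip_width": finger opening in m; "finger_force": force on a finger pad.
Only numpy, scipy, OpenCV 4.12 (cv2) and the standard library are available. Lean on these libraries where they do the work, as an engineer would, in place of code of your own. Each camera call takes 0.05 s, during which the arm holds its last target. There are 200 camera calls.

## Task

One of the four mode keys on the stirrer's control box has been left latched down. With the fingertips, tap each key lightly, going from left to right as the robot sees them, to feel which one it is, taking care not to push a raised key down into its latch or to release the latched one yet; after that press the latched key right in and let it go, so that it springs up and all four keys stand level. Leave the things round the box where they are.

Things in the scene. Friction and masses are not known exactly. Their poses are not given: they have to be found in the camera images.
- box: grey control box with a metal top plate, fixed to the worktop, 120 mm (x, depth) by 270 mm (y, width), top 50 mm above the worktop. Origin: centre of its underside, on the worktop. x points away from the robot, y to the left along the key row, z up. Four key places on the line x = 0 at y = +84, +28, -28 and -84 mm; each key is ringed by a black square collar, 35 mm wide and 3 mm high
- key_row (a point): middle of the key row, at the box's top, 50 mm up; axes as the box's. Keys: a raised one gives at 1.5 N and stiffens by 0.6 N per mm; 7 mm down (5.7 N) it latches. The latched one holds firm up to about 6 N, then moves 4 mm on to its stop at about 9 N, where its latch trips; let go, it springs up
- key_a: one of the four identical white square mode keys on the control box, cap 24 x 24 mm. Origin: centre of the cap's flat top, moving with the key; axes as the box's. Its top is 16 mm above the box's top when raised, 8 mm when latched, 4 mm when pressed to its stop. The letter in the name says nothing about its place in the row or its state
- key_b: one of the four identical white square mode keys on the control box, cap 24 x 24 mm. Origin: centre of the cap's flat top, moving with the key; axes as the box's. Its top is 16 mm above the box's top when raised, 8 mm when latched, 4 mm when pressed to its stop. The letter in the name says nothing about its place in the row or its state
- key_c: one of the four identical white square mode keys on the control box, cap 24 x 24 mm. Origin: centre of the cap's flat top, moving with the key; axes as the box's. Its top is 16 mm above the box's top when raised, 8 mm when latched, 4 mm when pressed to its stop. The letter in the name says nothing about its place in the row or its state
- key_d: one of the four identical white square mode keys on the control box, cap 24 x 24 mm. Origin: centre of the cap's flat top, moving with the key; axes as the box's. Its top is 16 mm above the box's top when raised, 8 mm when latched, 4 mm when pressed to its stop. The letter in the name says nothing about its place in the row or its state
- label_roll: bystander: roll of white labels lying flat, 70 mm across, 36 mm high; origin at the centre of its underside
- jar_d: bystander: small ointment jar with screw lid, 45 mm across, 40 mm high; origin at the centre of its underside
- stopper_b: bystander: cork stopper, 30 mm across, 22 mm high; origin at the centre of its underside
- petri_0: bystander: shallow round dish, 64 mm across, 15 mm high; origin at the centre of its underside
- amber_1: bystander: small brown bottle, 40 mm across, 86 mm high; origin at the centre of its underside

How it is judged:
On the way, in this order (a step that is already met when the one before it is completed fails the run):
1. the leftmost key is tapped with the fingers (over 0.4 N) while the latched key is still down (((contact force between the fingers and key_a above 0.4 N and y of key_a in the frame of box above 0.056 m) or (contact force between the fingers and key_b above 0.4 N and y of key_b in the frame of box above 0.056 m) or (contact force between the fingers and key_c above 0.4 N and y of key_c in the frame of box above 0.056 m) or (contact force between the fingers and key_d above 0.4 N and y of key_d in the frame of box above 0.056 m)) and z of any of key_a, key_b, key_c, key_d in the frame of box below 0.059 m), for 0.03 s.
2. the second key is tapped with the fingers (over 0.4 N) while the latched key is still down (((contact force between the fingers and key_a above 0.4 N and y of key_a in the frame of box between 0 and 0.056 m) or (contact force between the fingers and key_b above 0.4 N and y of key_b in the frame of box between 0 and 0.056 m) or (contact force between the fingers and key_c above 0.4 N and y of key_c in the frame of box between 0 and 0.056 m) or (contact force between the fingers and key_d above 0.4 N and y of key_d in the frame of box between 0 and 0.056 m)) and z of any of key_a, key_b, key_c, key_d in the frame of box below 0.059 m), for 0.03 s.
3. the third key is tapped with the fingers (over 0.4 N) while the latched key is still down (((contact force between the fingers and key_a above 0.4 N and y of key_a in the frame of box between -0.056 and 0 m) or (contact force between the fingers and key_b above 0.4 N and y of key_b in the frame of box between -0.056 and 0 m) or (contact force between the fingers and key_c above 0.4 N and y of key_c in the frame of box between -0.056 and 0 m) or (contact force between the fingers and key_d above 0.4 N and y of key_d in the frame of box between -0.056 and 0 m)) and z of any of key_a, key_b, key_c, key_d in the frame of box below 0.059 m), for 0.03 s.
4. the rightmost key is tapped with the fingers (over 0.4 N) while the latched key is still down (((contact force between the fingers and key_a above 0.4 N and y of key_a in the frame of box below -0.056 m) or (contact force between the fingers and key_b above 0.4 N and y of key_b in the frame of box below -0.056 m) or (contact force between the fingers and key_c above 0.4 N and y of key_c in the frame of box below -0.056 m) or (contact force between the fingers and key_d above 0.4 N and y of key_d in the frame of box below -0.056 m)) and z of any of key_a, key_b, key_c, key_d in the frame of box below 0.059 m), for 0.03 s.
5. the latched key has sprung up: all four keys stand raised (not (z of key_a in the frame of box below 0.0645 m) and not (z of key_b in the frame of box below 0.0645 m) and not (z of key_c in the frame of box below 0.0645 m) and not (z of key_d in the frame of box below 0.0645 m)), for 0.2 s.
At the end, for the whole second after the job is handed in: All four keys stand raised, within 1.5 mm of their full height, and the things round the box are within 15 mm of where they stood (all of step 5 and distance of each of label_roll, jar_d, stopper_b, petri_0, amber_1 from where it was at the start of the episode below 0.015 m); the robot touches nothing.
It fails at once if a key that was raised at the start is pushed 7 mm or more down, into its latch ((z of key_a in the frame of box below 0.059 m and distance of key_a from where it was at the start of the episode above 0.0065 m) or (z of key_b in the frame of box below 0.059 m and distance of key_b from where it was at the start of the episode above 0.0065 m) or (z of key_c in the frame of box below 0.059 m and distance of key_c from where it was at the start of the episode above 0.0065 m) or (z of key_d in the frame of box below 0.059 m and distance of key_d from where it was at the start of the episode above 0.0065 m)).
It fails at once if a bystander is moved more than 15 mm, or lifted (distance of any of label_roll, jar_d, stopper_b, petri_0, amber_1 from where it was at the start of the episode above 0.015 m).
It also fails if it takes over 48 s, if anything falls off the work surface, if the arm or the gripper's body presses on something with over 40 N, if the wrist force passes 120 N, or if a joint passes its speed limit or range.

## Working session

There is one attempt and no reset: what is moved stays moved. The work goes in short steps, Python scripts to look and compute and a tool call to move; the robot and the scene stay as the last step left them, time stands still between calls to the robot, and variables do not carry over. Pictures are saved under pics/ and viewed, at most 10 in all, crops included, and the job is handed in when it is done.

Besides the shell and the picture viewer there is one more tool, called after ">>>" in YAML: its name, and indented under it one key for each argument. arm_command: Moves the arm, as the interface text tells. Its arguments: {"type":"object","properties":{"deltas":{"type":"array","items":{"type":"array"}},"newtons":{"type":"number"}},"required":["deltas"]}

```bash
mkdir -p pics
cat > h.py <<'E'
import numpy as np, cv2
from workcell import bot
from scipy.spatial.transform import Rotation as R
def ray(f,px):
    K=np.array(f["K"]);d=np.array([f["k1"],0,0,0,0.])
    # distort model: x*(1+k1 r^2)
    u=cv2.undistortPoints(np.array([[px]],float),K,d)[0,0]
    v=np.array([u[0],u[1],1.])
    if "rvec" in f:
        Rm=R.from_rotvec(np.ravel(f["rvec"])).as_matrix();t=np.ravel(f["tvec"])
        return -Rm.T@t, Rm.T@v
    s=f["state"];T=np.array(f["T_tool_cam"]);Rt=R.from_euler('xyz',s["tool_rot"]).as_matrix()
    return Rt@T[:3,3]+np.array(s["position"]), Rt@T[:3,:3]@v
def at_z(f,px,z):
    o,d=ray(f,px);return o+d*(z-o[2])/d[2]
def grab(n):
    s=bot.observe();f=bot.grab_frame(n);f["state"]=s;return f
def save(f,n): cv2.imwrite("pics/"+n,f["frame"][:,:,::-1])
E
python3 - <<'E'
from h import *
s=bot.observe();print({k:np.round(v,3).tolist() for k,v in s.items()})
for n in("top","side"):
    f=grab(n);save(f,n+"0.png")
    print(n)
    for m,z in(("key_row",.05),("key_a",.066),("box",.0)):
        for r in bot.mark_of(m,f)[:5]: print(m,np.round(r["at"],1),round(r["p"],2),at_z(f,r["at"],z).round(4))
    for m in("label_roll","jar_d","stopper_b","petri_0","amber_1"):
        for r in bot.mark_of(m,f)[:1]: print(m,np.round(r["at"],1),round(r["p"],2),at_z(f,r["at"],0).round(3))
E
```

```text
{'clock': 0.0, 'qpos': [-1.231, 0.522, -0.036, 1.6, 0.021, 1.021, -0.113], 'qd': [0.001, -0.002, 0.0, -0.001, -0.001, 0.0, 0.0], 'joint_efforts': [0.001, -92.711, 1.981, -36.992, 0.018, 0.008, 0.0], 'position': [0.249, 0.573, 0.404], 'tool_rot': [-3.14, 0.0, 2.732], 'force': [-0.448, -0.734, 1.193], 'moment': [0.024, 0.023, -0.058], 'finger_force': 0.0, 'grip_width': 0.086}
top
key_row [290.1 231.2] 0.72 [0.5061 0.0832 0.05  ]
key_a [329.1 240.3] 0.68 [0.4846 0.0036 0.066 ]
key_a [249.9 223.7] 0.59 [0.5205 0.1637 0.066 ]
key_a [303.2 234.8] 0.52 [0.4964 0.0557 0.066 ]
box [290.7 235.3] 0.93 [0.5035 0.0853 0.    ]
label_roll [206.2 216.5] 0.67 [0.547 0.269 0.   ]
jar_d [378.9 238.7] 0.86 [ 0.494 -0.104  0.   ]
stopper_b [280.3 192.3] 0.62 [0.598 0.108 0.   ]
petri_0 [327.1 190.3] 0.71 [0.602 0.005 0.   ]
amber_1 [249.5 184. ] 0.94 [0.618 0.176 0.   ]
side
key_a [315.4 210.5] 0.6 [0.4878 0.0037 0.066 ]
key_a [315.8 176.1] 0.51 [0.5192 0.1153 0.066 ]
key_a [315.4 192.2] 0.47 [0.5033 0.0603 0.066 ]
key_a [316.2 166.4] 0.46 [0.5299 0.1512 0.066 ]
box [315.1 206.1] 0.69 [0.5114 0.0957 0.    ]
label_roll [312.1 156.7] 0.8 [0.557 0.293 0.   ]
jar_d [335.1 272.6] 0.62 [ 0.495 -0.103  0.   ]
stopper_b [353.  196.1] 0.48 [0.604 0.106 0.   ]
petri_0 [363.3 224.6] 0.9 [0.592 0.008 0.   ]
amber_1 [349.2 176.3] 0.64 [0.62  0.183 0.   ]
```

Run:
```python
import cv2
a=cv2.imread("pics/top0.png")[130:310,150:430];cv2.imwrite("pics/top0c.png",cv2.resize(a,None,fx=2.8,fy=2.8,interpolation=cv2.INTER_CUBIC))
```

```text
(no output)
```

View pics/top0c.png

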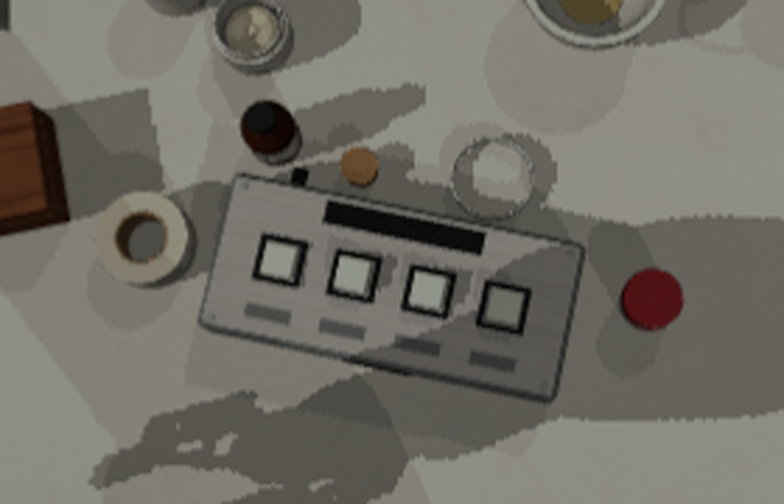

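View pics/side0.png

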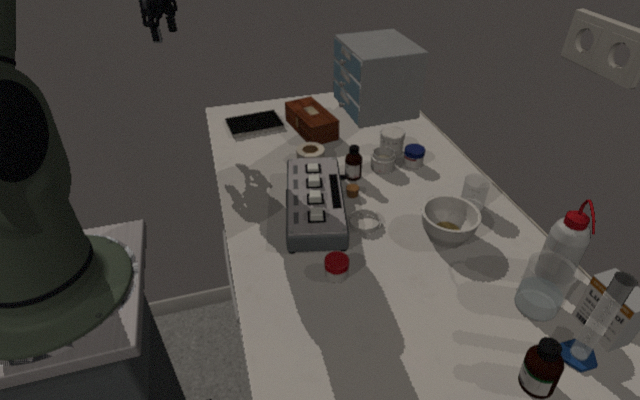

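The top view shows the box turned about -12.7°, with its four keys at roughly (250,223), (276,228), (303,234) and (330,240) px in the full frame. The side view agrees and the path overhead is clear. I'll move above the row and refine with the wrist camera.

>>> arm_command:
  deltas:
    - [[0,0,0],[0,0,-0.094],0]
    - [[0,0,0],[0,0,-0.094],0]
    - [[-2.56,-3.0,0.39],[0,0,0],0]
    - [[-2.56,-3.0,0.39],[0,0,0],0]
    - [[-2.56,-3.0,0.39],[0,0,0],0]
    - [[-2.56,-3.0,0.39],[0,0,0],0]
    - [[-2.56,-3.0,0.39],[0,0,0],0]
    - [[-2.56,-3.0,0.39],[0,0,0],0]
    - [[-2.56,-3.0,0.39],[0,0,0],0]
    - [[-2.56,-3.0,0.39],[0,0,0],0]
    - [[-2.56,-3.0,0.39],[0,0,0],0]
    - [[-2.56,-3.0,0.39],[0,0,0],0]
    - [[-2.56,-3.0,0.39],[0,0,0],0]
    - [[-2.56,-3.0,0.39],[0,0,0],0]
    - [[-2.56,-3.0,0.39],[0,0,0],0]
    - [[-2.56,-3.0,0.39],[0,0,0],0]
    - [[0,0,0],[0,0,0],0]
    - [[0,0,0],[0,0,0],0]
  newtons: 20

```text
clock: 2.7
position: [0.5064, 0.084, 0.35]
tool_rot: [-3.141, -0.0, 2.918]
force: [0.3, 0.7, 0.5]
grip_width: 0.0001
finger_force: 0.0
```

Run:
```python
from h import *
s=bot.observe();print({k:np.round(s[k],4).tolist() for k in("clock","position","tool_rot","force","grip_width")})
for n in("wrist","top"):
    f=grab(n);save(f,n+"1.png")
    print(n)
    for m,z in(("key_row",.05),("key_a",.066)):
        for r in bot.mark_of(m,f)[:5]: print(m,np.round(r["at"],1),round(r["p"],2),at_z(f,r["at"],z).round(4))
    for r in bot.find_in("key_a",f)[:5]: print(np.round(r["rect"],1),r["p"])
```

```text
{'clock': 2.7, 'position': [0.5064, 0.084, 0.35], 'tool_rot': [-3.1415, -0.0002, 2.918], 'force': [0.3432, 0.7407, 0.5349], 'grip_width': 0.0001}
wrist
key_row [323.5 193.9] 0.69 [0.506  0.0869 0.05  ]
key_a [419.2 194.5] 0.89 [0.5194 0.1658 0.066 ]
key_a [289.3 200. ] 0.76 [0.5    0.0586 0.066 ]
key_a [357.5 197.7] 0.75 [0.5107 0.115  0.066 ]
key_a [224.3 200.1] 0.62 [0.488  0.0052 0.066 ]
[340.6 181.5  31.   31.9] 0.79
[211.  182.6  33.2  28.4] 0.72
[403.7 179.6  33.4  33. ] 0.71
[274.6 184.5  29.1  24.1] 0.69
top
key_a [327.4 239.6] 0.65 [0.4861 0.007  0.066 ]
[325.9 232.8  10.1  11.2] 0.45
```

View pics/wrist1.png

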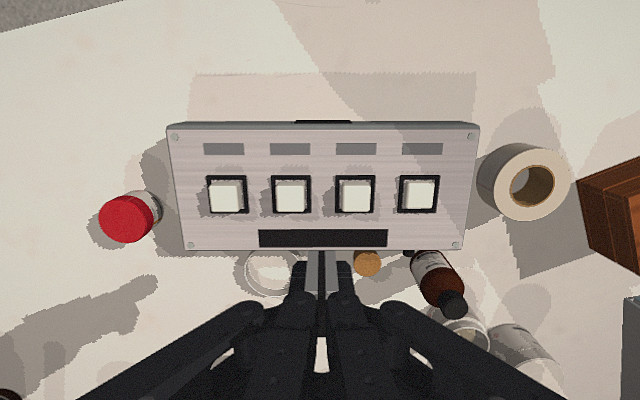

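The wrist view shows the key collars centred near (418,194) for the leftmost key, then (355,194), (291,194) and (227,194). The cap at (418,194) casts the least shadow, so it is probably the latched one. I'll use the collars for position.

Run:
```python
from h import *
f=grab("wrist");g=f["frame"].min(2)
y=np.array([84,28,-28,-84])/1e3
P=[]
for c in(418,355,291,227):
    m=(g<60)[168:222,c-26:c+27].astype(np.uint8)
    n,l,st,_=cv2.connectedComponentsWithStats(m);i=1+np.argmax(st[1:,4]);ys,xs=np.where(l==i)
    (cx,cy),wh,a=cv2.minAreaRect(np.c_[xs,ys].astype(np.float32))
    p=at_z(f,(cx+c-26,cy+168),.053);P.append(p);print(cx+c-26,cy+168,wh,a,p.round(4))
P=np.array(P);c=P.mean(0);b=(P-c).T@y/(y@y);print(c,b,np.arctan2(-b[0],b[1]),np.linalg.norm(b))
s=f["state"];T=R.from_euler('xyz',s["tool_rot"])
for yi in y: print("tool delta cm",(100*T.inv().apply(np.r_[c[:2]+yi*b[:2],.35]-s["position"])).round(2))
```

```text
416.5 194.5 (37.0, 41.0) 90.0 [0.5233 0.168  0.053 ]
353.5 194.5 (37.0, 39.0) 90.0 [0.5112 0.114  0.053 ]
289.5 194.5 (37.0, 39.0) 90.0 [0.4988 0.059  0.053 ]
226.0 194.5 (37.0, 42.0) 90.0 [0.4866 0.0045 0.053 ]
[0.50498386 0.08636094 0.053     ] [2.18961706e-01 9.74444034e-01 9.91270558e-17] -0.2210329161762329 0.9987419102555359
tool delta cm [0.13 8.48 0.02]
tool delta cm [0.13 2.89 0.02]
tool delta cm [ 0.13 -2.71  0.02]
tool delta cm [ 0.13 -8.3   0.02]
```

>>> arm_command:
  deltas:
    - [[0.13,2.88,0],[0,0,0],0]
    - [[0,2.8,0],[0,0,0],0]
    - [[0,2.8,0],[0,0,0],0]
    - [[0,0,3.6],[0,0,0],0]
    - [[0,0,3.6],[0,0,0],0]
    - [[0,0,2.5],[0,0,0],0]
    - [[0,0,1.0],[0,0,0],0]
    - [[0,0,0],[0,0,0],0]
    - [[0,0,0],[0,0,0],0]

```text
clock: 4.05
position: [0.524, 0.1678, 0.2441]
tool_rot: [3.141, 0.001, 2.92]
force: [0.7, -0.2, -0.3]
grip_width: 0.0005
finger_force: 0.0
```

Run:
```python
from h import *
f=grab("wrist");save(f,"wrist2.png");s=f["state"];print(np.round(s["position"],4),np.round(s["force"],2))
print(np.round(bot.observe()["force"],2))
```

```text
[0.524  0.1678 0.2441] [ 0.74 -0.18 -0.28]
[0.71 0.25 0.22]
```

View pics/wrist2.png

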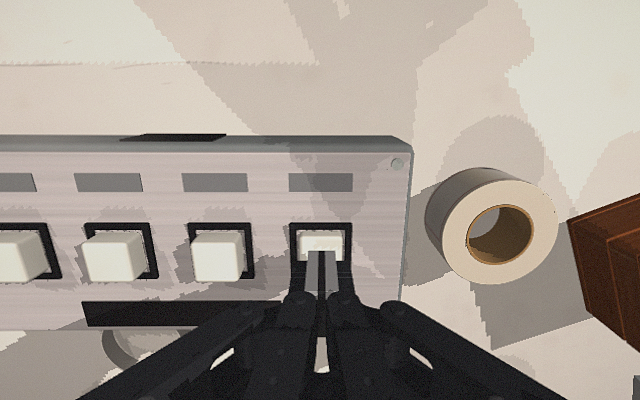

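The wrist view shows the fingers centred over the leftmost key at (321,243). That key sits flush with its collar while its neighbours stand up, so it is probably the latched one. I'll feel it carefully.

>>> arm_command:
  deltas:
    - [[0,0,0.5],[0,0,0],0]
    - [[0,0,0.4],[0,0,0],0]
    - [[0,0,0.1],[0,0,0],0]
    - [[0,0,0],[0,0,0],0]
    - [[0,0,0],[0,0,0],0]

```text
clock: 4.6
position: [0.5237, 0.1677, 0.2332]
tool_rot: [-3.142, 0.0, 2.92]
force: [-0.3, -0.2, -0.4]
grip_width: -0.0001
finger_force: 0.0
```

>>> arm_command:
  deltas:
    - [[0,0,0.1],[0,0,0],0]
    - [[0,0,0],[0,0,0],0]
    - [[0,0,0],[0,0,0],0]

```text
clock: 4.9
position: [0.5236, 0.1677, 0.2321]
tool_rot: [3.142, 0.0, 2.92]
force: [-0.7, -0.3, -0.4]
grip_width: 0.0003
finger_force: 0.0
```

>>> arm_command:
  deltas:
    - [[0,0,0.1],[0,0,0],0]
    - [[0,0,0],[0,0,0],0]
    - [[0,0,0],[0,0,0],0]

```text
clock: 5.2
position: [0.5237, 0.1677, 0.2313]
tool_rot: [3.141, 0.0, 2.92]
force: [-0.9, -0.5, 6.8]
grip_width: -0.0
finger_force: 3.1
```

>>> arm_command:
  deltas:
    - [[0,0,0.05],[0,0,0],0]
    - [[0,0,0],[0,0,0],0]
    - [[0,0,0],[0,0,0],0]

```text
clock: 5.5
position: [0.5237, 0.1677, 0.2309]
tool_rot: [3.141, 0.0, 2.92]
force: [-0.7, -1.1, 7.4]
grip_width: -0.0002
finger_force: 3.3
```

Key 1 is firm at 8 mm, so it is the latched one, and it hasn't moved. I'll lift and go on to key 2.

>>> arm_command:
  deltas:
    - [[0,0,-1.0],[0,0,0],0]
    - [[0,0,-1.5],[0,0,0],0]
    - [[0,-1.9,0],[0,0,0],0]
    - [[0,-1.9,0],[0,0,0],0]
    - [[0,-1.8,0],[0,0,0],0]
    - [[0,0,1.0],[0,0,0],0]
    - [[0,0,0.5],[0,0,0],0]
    - [[0,0,0.1],[0,0,0],0]
    - [[0,0,0],[0,0,0],0]
    - [[0,0,0],[0,0,0],0]

```text
clock: 6.5
position: [0.5113, 0.1135, 0.2397]
tool_rot: [3.141, -0.0, 2.92]
force: [0.7, 0.6, -0.8]
grip_width: 0.0003
finger_force: 0.0
```

>>> arm_command:
  deltas:
    - [[0,0,0.1],[0,0,0],0]
    - [[0,0,0],[0,0,0],0]
    - [[0,0,0],[0,0,0],0]

```text
clock: 6.8
position: [0.5114, 0.1133, 0.2387]
tool_rot: [3.141, 0.0, 2.92]
force: [-0.9, 0.8, 1.7]
grip_width: -0.0002
finger_force: 0.8
```

>>> arm_command:
  deltas:
    - [[0,0,0.1],[0,0,0],0]
    - [[0,0,0],[0,0,0],0]
    - [[0,0,0],[0,0,0],0]

```text
clock: 7.1
position: [0.5114, 0.1131, 0.2376]
tool_rot: [3.141, 0.0, 2.92]
force: [-0.3, 1.0, 2.2]
grip_width: 0.0002
finger_force: 1.2
```

>>> arm_command:
  deltas:
    - [[0,0,-1.8],[0,0,0],0]
    - [[0,-1.9,0],[0,0,0],0]
    - [[0,-1.9,0],[0,0,0],0]
    - [[0,-1.8,0],[0,0,0],0]
    - [[0,0,1.0],[0,0,0],0]
    - [[0,0,0.6],[0,0,0],0]
    - [[0,0,0.1],[0,0,0],0]
    - [[0,0,0.1],[0,0,0],0]
    - [[0,0,0],[0,0,0],0]
    - [[0,0,0],[0,0,0],0]

```text
clock: 8.1
position: [0.4989, 0.0588, 0.2377]
tool_rot: [3.141, -0.0, 2.92]
force: [-2.7, 0.8, 2.9]
grip_width: 0.0001
finger_force: 1.1
```

Keys 2 and 3 gave softly, so both are raised. Next is key 4.

>>> arm_command:
  deltas:
    - [[0,0,-1.8],[0,0,0],0]
    - [[0,-1.9,0],[0,0,0],0]
    - [[0,-1.9,0],[0,0,0],0]
    - [[0,-1.8,0],[0,0,0],0]
    - [[0,0,1.0],[0,0,0],0]
    - [[0,0,0.6],[0,0,0],0]
    - [[0,0,0.1],[0,0,0],0]
    - [[0,0,0.1],[0,0,0],0]
    - [[0,0,0],[0,0,0],0]
    - [[0,0,0],[0,0,0],0]

```text
clock: 9.1
position: [0.4867, 0.0043, 0.2377]
tool_rot: [3.141, 0.0, 2.92]
force: [-1.0, 0.8, 3.5]
grip_width: -0.0001
finger_force: 1.1
```

All four taps are done and key 1 is the latched one. I'll go back and press it.

>>> arm_command:
  deltas:
    - [[0,0,-2.8],[0,0,0],0]
    - [[0,2.8,0],[0,0,0],0]
    - [[0,2.8,0],[0,0,0],0]
    - [[0,2.8,0],[0,0,0],0]
    - [[0,2.8,0],[0,0,0],0]
    - [[0,2.8,0],[0,0,0],0]
    - [[0,2.8,0],[0,0,0],0]
    - [[0,0,0],[0,0,0],0]
    - [[0,0,2.5],[0,0,0],0]
    - [[0,0,0.8],[0,0,0],0]
    - [[0,0,0],[0,0,0],0]
    - [[0,0,0],[0,0,0],0]

```text
clock: 10.3
position: [0.5237, 0.1674, 0.2331]
tool_rot: [-3.141, 0.0, 2.919]
force: [0.2, -0.6, -0.3]
grip_width: 0.0001
finger_force: 0.0
```

>>> arm_command:
  deltas:
    - [[0,0,0.1],[0,0,0],0]
    - [[0,0,0.1],[0,0,0],0]
    - [[0,0,0.1],[0,0,0],0]
    - [[0,0,0.1],[0,0,0],0]
    - [[0,0,0],[0,0,0],0]
    - [[0,0,0],[0,0,0],0]

```text
clock: 10.9
position: [0.5239, 0.1675, 0.2293]
tool_rot: [3.141, 0.001, 2.919]
force: [-1.5, -0.9, 7.1]
grip_width: -0.0
finger_force: 3.7
```

>>> arm_command:
  deltas:
    - [[0,0,0.1],[0,0,0],0]
    - [[0,0,0.05],[0,0,0],0]
    - [[0,0,0],[0,0,0],0]
    - [[0,0,0],[0,0,0],0]

```text
clock: 11.3
position: [0.5239, 0.1675, 0.2278]
tool_rot: [3.141, 0.001, 2.919]
force: [-0.9, -1.7, 9.2]
grip_width: 0.0
finger_force: 4.3
```

>>> arm_command:
  deltas:
    - [[0,0,0.05],[0,0,0],0]
    - [[0,0,0],[0,0,0],0]
    - [[0,0,0],[0,0,0],0]

```text
clock: 11.6
position: [0.5239, 0.1675, 0.2274]
tool_rot: [3.141, 0.001, 2.919]
force: [-2.2, -0.1, 11.4]
grip_width: 0.0
finger_force: 5.8
```

>>> arm_command:
  deltas:
    - [[0,0,0.05],[0,0,0],0]
    - [[0,0,0],[0,0,0],0]
    - [[0,0,0],[0,0,0],0]

```text
clock: 11.9
position: [0.5239, 0.1675, 0.2273]
tool_rot: [3.141, 0.001, 2.919]
force: [-5.0, -2.5, 19.6]
grip_width: 0.0001
finger_force: 9.8
```

>>> arm_command:
  deltas:
    - [[0,0,-1],[0,0,0],0]
    - [[0,0,-2],[0,0,0],0]
    - [[0,0,-3],[0,0,0],0]
    - [[0,-2,-3],[0,0,0],0]
    - [[0,-2,-3],[0,0,0],0]
    - [[0,-2,0],[0,0,0],0]
    - [[0,-2,0],[0,0,0],0]
    - [[0,0,0],[0,0,0],0]
    - [[0,0,0],[0,0,0],0]

```text
clock: 12.8
position: [0.5061, 0.0895, 0.3464]
tool_rot: [3.141, 0.0, 2.919]
force: [0.6, 0.6, 0.4]
grip_width: -0.0002
finger_force: 0.0
```

Run:
```python
from h import *
f=grab("wrist");save(f,"wrist3.png")
```

```text
(no output)
```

View pics/wrist3.png

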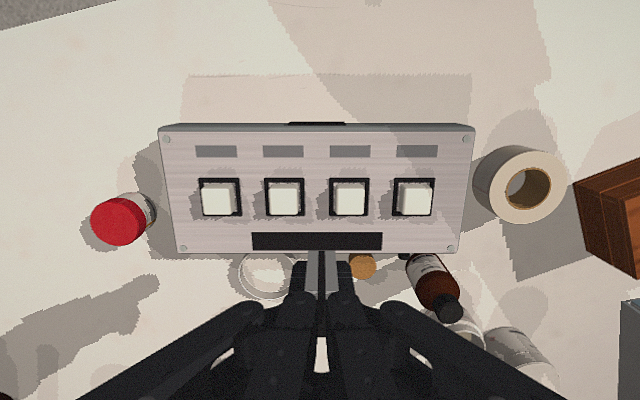

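The wrist view shows all four caps at (220,198), (285,197), (350,196) and (414,196) standing up and casting similar shadows. The things round the box haven't moved. I'm handing the job in.

```bash
python3 -c "
from workcell import bot
print(bot.job_done())"
```

```text
the job is handed in; nothing more can be done
None
```

I tapped all four keys from left to right and found the leftmost one latched. I pressed it to its stop and let it go, and the last wrist picture shows all four keys raised and the things round the box where they were; the job is handed in.

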